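# Start three sample timers in order

## Task

Three samples stand on timer stands, each with an orange key in front of it. With the closed fingertips, start the timers by tapping the keys one after another, each with a light push that sends it well past half way in (it stays where it is pushed): first the dropper bottle's, then the porcelain dish's, and last the glass beaker's. Do not move the three vessels or the tweezers, and pick nothing up.

Things in the scene. Friction and masses are not known exactly. Their poses are not given: they have to be found in the camera images.
- stand_bottle: timer stand of the dropper bottle: fixed grey plastic block, 150 (its x) x 84 (its y) x 22 mm high, all three alike. Origin at the centre of its underside, z up. Its orange key is on the centre line, 54 mm from the origin towards its -x end (the end nearer the robot, within 15 degrees); the vessel stands on a 78 mm black rubber pad, 2 mm high, centred 34 mm towards +x.
- key_bottle_top (a point): centre of the top face of the orange round key cap (34 mm across) in front of the dropper bottle; 44 mm above the worktop when out, and it moves with the key. The cap is springy on the key: it gives up to 8 mm (1 mm per 1.2 N, so about 2 mm before the key starts to move) and springs back when let go. Keep under 20 N.
- key_bottle (a joint): travel of that key, m: 0 = out (start), 0.010 = on its stop. It goes straight down with about 2.5 N, has no return spring and stays where it is pushed. The timer starts when it is more than half way in (over 0.005). A fingertip that comes 9 to 17 mm below the cap's starting height starts it gently (10 N or less); beyond 18 mm the contact is hard.
- bottle: small white dropper bottle with a black cap, 33 mm across, 78 mm tall; loose, stands upright on the rubber pad of its own stand (underside 24 mm above the worktop). Origin at the centre of its underside.
- stand_dish: timer stand of the porcelain dish: fixed grey plastic block, 150 (its x) x 84 (its y) x 22 mm high, all three alike. Origin at the centre of its underside, z up. Its orange key is on the centre line, 54 mm from the origin towards its -x end (the end nearer the robot, within 15 degrees); the vessel stands on a 78 mm black rubber pad, 2 mm high, centred 34 mm towards +x.
- key_dish_top (a point): centre of the top face of the orange round key cap (34 mm across) in front of the porcelain dish; 44 mm above the worktop when out, and it moves with the key. The cap is springy on the key: it gives up to 8 mm (1 mm per 1.2 N, so about 2 mm before the key starts to move) and springs back when let go. Keep under 20 N.
- key_dish (a joint): travel of that key, m: 0 = out (start), 0.010 = on its stop. It goes straight down with about 2.5 N, has no return spring and stays where it is pushed. The timer starts when it is more than half way in (over 0.005). A fingertip that comes 9 to 17 mm below the cap's starting height starts it gently (10 N or less); beyond 18 mm the contact is hard.
- dish: round white porcelain evaporating dish, 72 mm across, 26 mm tall; loose, stands upright on the rubber pad of its own stand (underside 24 mm above the worktop). Origin at the centre of its underside.
- stand_beaker: timer stand of the glass beaker: fixed grey plastic block, 150 (its x) x 84 (its y) x 22 mm high, all three alike. Origin at the centre of its underside, z up. Its orange key is on the centre line, 54 mm from the origin towards its -x end (the end nearer the robot, within 15 degrees); the vessel stands on a 78 mm black rubber pad, 2 mm high, centred 34 mm towards +x.
- key_beaker_top (a point): centre of the top face of the orange round key cap (34 mm across) in front of the glass beaker; 44 mm above the worktop when out, and it moves with the key. The cap is springy on the key: it gives up to 8 mm (1 mm per 1.2 N, so about 2 mm before the key starts to move) and springs back when let go. Keep under 20 N.
- key_beaker (a joint): travel of that key, m: 0 = out (start), 0.010 = on its stop. It goes straight down with about 2.5 N, has no return spring and stays where it is pushed. The timer starts when it is more than half way in (over 0.005). A fingertip that comes 9 to 17 mm below the cap's starting height starts it gently (10 N or less); beyond 18 mm the contact is hard.
- beaker: small clear glass beaker with a spout, 56 mm across, 58 mm tall; loose, stands upright on the rubber pad of its own stand (underside 24 mm above the worktop). Origin at the centre of its underside.
- tweezers: steel tweezers, 123 x 15 x 6 mm, lying loose and level, left to right, near the worktop's front edge. Origin at the centre of the underside. Not to be disturbed.
Not all that is in view belongs to the job. Leave any green or pink look-alike of the dish alone.

How it is judged:
By the outcome, as a careful person would: the job done as asked, in the order asked, and still so for the second after the job is handed in, with the robot touching nothing.
It also fails if it takes over 48 s, if anything falls off the work surface, if the arm or the gripper's body presses on something with over 40 N, if the wrist force passes 120 N, or if a joint passes its speed limit or range.

## Robot

A 6-joint arm with a two-finger parallel gripper is mounted at the origin on a cart in front of the work surface, level with it; the furniture and walls round the work are solid. World frame = base frame: x ahead of the robot, y to its left, z up, the work surface at z = 0. Lengths are in mm, angles in rad, forces in N, time in s.
With the tool pointing down it reaches from about 275 to 1000 mm from the base axis. Payload 8.4 kg.
Tool frame: the origin (TCP) lies between the finger pads; the fingertips stand 22 mm ahead of it and the grasp point (between the pads) lies 3 mm ahead of it; z points along the fingers, y is the line along which they close (so a half turn about z gives the same grasp; the last joint's range is limited). The gripper opens to 85 mm and grips with 20 to 120 N. Pads are 22 mm wide; open, the fingers measure 114 mm over their backs; the gripper's body (76 mm by 85 mm) begins 54 mm behind the grasp point. The pads swing forward as they close: fully open they stand 13 mm farther back than shut.
Start: joints at [1.3, 0.353, 1.633, -0, 1.155, -0.002], TCP at [165.983, 602.559, 253.281] pointing down, gripper open.
Joint ranges: [-2.63, 2.63], [-0.92, 2.1], [0.06, 2.66], [-1.3, 4.44], [0, 2.69], [-3.02, 3.02]. Speed limits (rad/s): [2.22, 2.22, 2.79, 3.14, 3.14, 3.14].

## Interface

Orientations are given as [roll, pitch, yaw] about the fixed x, y, z axes, in that order (R = Rz(yaw) Ry(pitch) Rx(roll)).
In Python, from rig import r, grab_frame gives the robot as it stands.
- The arm moves only by the shell command python3 -m inch 'ROWS' [FORCE]. ROWS is JSON, a list of rows, each a list of 7 numbers: the turn, a rotation vector about the tool's x, y, z as a fraction of full scale, then the shift along the tool's x, y, z as a fraction of full scale, then the closure, from 0 (fully open) to 1 (shut). In form: [[rx, ry, rz, dx, dy, dz, fingers], ...]. A call has 1 to 8 rows; each row shifts and turns the commanded pose from where the row before left it, along the tool's axes as they then stand; what a row does not reach is not made up. Full scale, the value 1, is 2.5 cm for a shift and pi rad for a turn. A row lasts 1/12 s, in which the tool goes at most 41.7 mm and 7.16 degrees, less where a joint would pass 70% of its speed; a pose out of reach is approached as far as the arm can. A call with a number of a shift or a turn outside -1 to 1 is refused whole. A call with a gripper value outside its range is refused whole. The fingers move at their own pace and stop on an object; FORCE is the grip in N (left out, the last holds). Time passes only in rows, so rows that do not move let the fingers close. It gives the time, the measured TCP pose, the force, the opening and the grip force at its end, in the units of the state.
- r.sense(): the state, without advancing time (a new reading comes with each control period).
- grab_frame(name): name is "scene" or "top"; returns a dict with "pixels" (480x640x3 uint8, red, green, blue), "z_map" (480x640 float32, mm along the optical axis (not along the pixel's ray), 0 where there is no reading), "vertical_fov" (degrees; the focal length in pixels is half the picture's height over the tangent of half this angle, whatever the lens; pixels are square), "cx", "cy" (the principal point, pixels), "dist" ([k1, k2, p1, p2, k3] as OpenCV has them; the pictures are not rectified), "cam_to_world" (4x4, takes a point from camera to world coordinates). Camera axes: x right, y down, z forward; pixel columns grow to the right and rows downward; lengths in mm; the calibration is good to about 2 mm. A picture is of the moment at which its call begins.
- r.sign_off(): hands the job in; it is judged then, once.
The state is a dict: "clock": time; "qpos": joint angles; "qvel": joint speeds; "joint_efforts": joint torques, N m; "eef_pos": TCP position; "tcp_rot": TCP orientation; "contact_force": force on the tool from outside, world axes, zero at the start; "wrist_torque": the same for the moment, N m; "opening": opening from 0.0 (shut) to 1.0 (fully open); "grasp_force": force on a finger pad.
Only numpy, scipy, OpenCV 4.12 (cv2) and the standard library are available. Lean on these libraries where they do the work, as an engineer would, in place of code of your own. Each camera call takes 0.05 s, during which the arm holds its last target. There are 200 camera calls.

## Working session

There is one attempt and no reset: what is moved stays moved. The work goes in short steps, Python scripts to look and compute and a shell command to move; the robot and the scene stay as the last step left them, time stands still between calls to the robot, and variables do not carry over. Pictures are saved under pics/ and viewed, at most 10 in all, crops included, and the job is handed in when it is done.

```bash
ls; mkdir -p pics
cat > h.py <<'E'
import numpy as np, cv2, pickle
from rig import r, grab_frame
def K(f):
    fl=240/np.tan(np.radians(f["vertical_fov"])/2)
    return np.array([[fl,0,f["cx"]],[0,fl,f["cy"]],[0,0,1.]])
def onplane(f,uv,z):
    p=cv2.undistortPoints(np.array([[uv]],float),K(f),np.array(f["dist"],float))[0,0]
    T=np.array(f["cam_to_world"]); d=T[:3,:3]@[p[0],p[1],1]; o=T[:3,3]
    return o+d*(z-o[2])/d[2]
def depthpt(f,uv):
    p=cv2.undistortPoints(np.array([[uv]],float),K(f),np.array(f["dist"],float))[0,0]
    z=f["z_map"][int(round(uv[1])),int(round(uv[0]))]
    return (np.array(f["cam_to_world"])@[p[0]*z,p[1]*z,z,1])[:3]
def orange(f):
    h=cv2.cvtColor(f["pixels"],cv2.COLOR_RGB2HSV)
    m=cv2.inRange(h,(6,130,100),(22,255,255))
    n,l,s,c=cv2.connectedComponentsWithStats(m)
    return [(c[i],s[i]) for i in range(1,n) if s[i][4]>40]
E
python3 - <<'E'
from h import *
print(r.sense())
for n in("scene","top"):
    f=grab_frame(n); cv2.imwrite(f"pics/{n}0.png",f["pixels"][:,:,::-1]); print(n,f["vertical_fov"],f["dist"],np.round(f["cam_to_world"],3).tolist())
    for c,s in orange(f): print(c,s,onplane(f,c,44).round(1),depthpt(f,c).round(1))
E
```

```text
pics
{'clock': 0.0, 'qpos': array([ 1.29960342e+00,  3.53623011e-01,  1.63414563e+00,  1.25498860e-05,
        1.15519542e+00, -2.42157548e-03]), 'qvel': array([-8.83425843e-05,  2.21901043e-04, -7.22830939e-04, -5.34540073e-04,
        1.03207529e-03, -1.81248515e-04]), 'joint_efforts': array([-4.41734264e-04, -6.05259919e+01, -3.42072093e+01, -1.92462112e-04,
        9.37500241e-03,  3.32931097e-05]), 'eef_pos': array([165.85590984, 602.12531117, 252.572438  ]), 'tcp_rot': array([-3.14022127e+00, -1.47955444e-05,  2.87281623e+00]), 'contact_force': array([ 0.17713436, -0.91055734, -0.27507698]), 'wrist_torque': array([0.01405425, 0.00283325, 0.00316928]), 'grasp_force': 0.0, 'opening': 0.9975236384274188}
scene 45.574345688934685 [-0.02645359  0.          0.          0.          0.        ] [[-0.551, -0.523, 0.651, -37.036], [-0.835, 0.355, -0.421, 316.248], [-0.011, -0.775, -0.632, 602.142], [0.0, 0.0, 0.0, 1.0]]
[100.53333333 164.86666667] [ 95 162  12   7  45] [938.6 167.   44. ] [792.8 189.3 127.4]
[120.57792208 206.15584416] [114 198  14  18 154] [789.9 177.7  44. ] [765.9 181
[... 253 characters left out ...]
129.1  44. ] [454.3 129.1  44. ]
[521.84344491 399.05718271] [ 480  345   92  115 2868] [161.5 -83.1  44. ] [ 495.2 -754.7 -894.5]
top 50.82072387618518 [-0.08279355  0.          0.          0.          0.        ] [[0.007, -0.992, 0.125, 408.17], [-1.0, -0.01, -0.028, -19.32], [0.029, -0.124, -0.992, 942.695], [0.0, 0.0, 0.0, 1.0]]
[184.37931034  69.5       ] [180  66  10   8  58] [833.5 210.6  44. ] [792.3 188.3 131. ]
[406.98360656 235.88934426] [399 228  18  17 244] [ 521.7 -204.5   44. ] [ 521.8 -204.7   42.8]
[316.27734375 262.76953125] [308 254  18  18 256] [471.7 -40.9  44. ] [471.6 -40.8  45.9]
[223.44047619 265.96428571] [215 258  18  17 252] [464.4 124.   44. ] [464.5 124.2  42.6]
```

View pics/scene0.png

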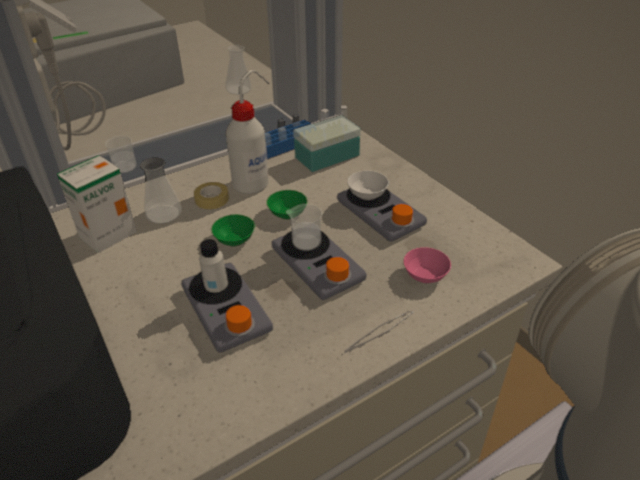

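View pics/top0.png

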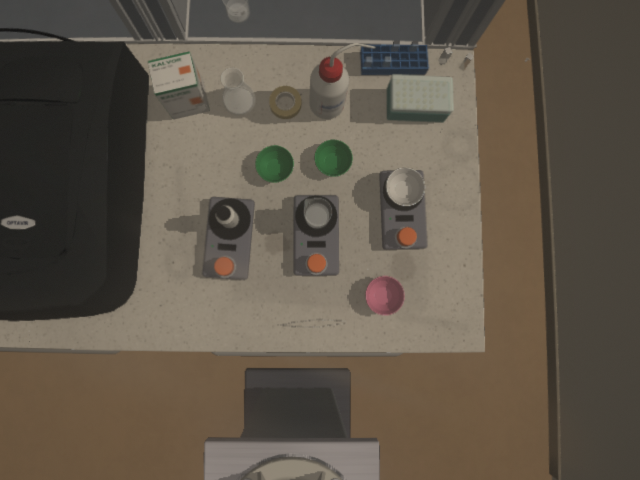

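The scene shows three stands. The bottle is on the left (key at top-view pixel 223,266), the beaker in the middle (316,263) and the dish on the right (407,236). The tweezers lie near (312,322). The green bowls (274,163; 333,158) and the pink bowl (385,296) are look-alikes; the white dish at (405,187) is the one meant. The black instrument on the left lies between the arm and the job, so I'll measure its height and refine the key tops.

```bash
cat >> h.py <<'E'
def cloud(f):
    v,u=np.mgrid[0:480,0:640]
    p=cv2.undistortPoints(np.stack([u,v],-1).reshape(-1,1,2).astype(float),K(f),np.array(f["dist"],float))[:,0]
    z=f["z_map"].reshape(-1,1); T=np.array(f["cam_to_world"])
    P=np.hstack([p*z,z])@T[:3,:3].T+T[:3,3]; P[z[:,0]==0]=np.nan
    return P.reshape(480,640,3)
def keys(f):
    P=cloud(f); h=cv2.cvtColor(f["pixels"],cv2.COLOR_RGB2HSV); out=[]
    m=cv2.inRange(h,(3,130,100),(22,255,255))
    n,l,s,c=cv2.connectedComponentsWithStats(m)
    for i in range(1,n):
        if s[i][4]<150: continue
        Q=P[l==i]; Q=Q[~np.isnan(Q[:,0])]; t=np.percentile(Q[:,2],80)
        if not(20<t<70): continue
        Q=Q[(Q[:,2]>38)&(Q[:,2]<52)]
        if len(Q)<20: continue
        (x,y),rad=cv2.minEnclosingCircle(Q[:,:2].astype(np.float32))
        out.append((c[i].round(1),round(x,1),round(y,1),round(rad,1),np.median(Q[:,2]).round(1)))
    return out
E
python3 - <<'E'
from h import *
for n in("scene","top"):
    f=grab_frame(n); print(n)
    for k in keys(f): print(k)
    P=cloud(f)
    q=P.reshape(-1,3); q=q[~np.isnan(q[:,0])]
    # height map max on 100mm grid
    for x0 in range(-100,900,100):
        print(x0,[int(np.percentile(s[:,2],98)) if len(s)>5 else None for y0 in range(-500,900,100) for s in [q[(q[:,0]>=x0)&(q[:,0]<x0+100)&(q[:,1]>=y0)&(q[:,1]<y0+100)]]])
    b=q[(q[:,2]>120)&(q[:,1]>200)&(q[:,1]<900)&(q[:,0]<700)&(q[:,0]>150)]; print(b.min(0),b.max(0))
f=grab_frame("top"); v=cv2.resize(f["pixels"][140:330,180:440],None,fx=3,fy=3,interpolation=2); cv2.imwrite("pics/crop.png",v[:,:,::-1])
E
```

```text
scene
(array([120.6, 206.2]), 763.0, 182.1, 8.7, np.float64(49.5))
(array([402.3, 213.8]), 519.5, -203.6, 18.0, np.float64(43.0))
(array([337.3, 268.6]), 470.6, -39.6, 17.7, np.float64(43.0))
(array([238.4, 318.5]), 464.3, 126.0, 17.9, np.float64(42.9))
-100 [None, None, None, None, None, None, None, None, None, None, None, None, None, None]
0 [None, None, None, None, 360, 365, None, None, None, None, None, None, None, None]
100 [None, None, None, 2, 356, 351, None, None, None, None, None, None, None, None]
200 [None, None, -136, -136, -136, -136, -135, None, None, None, None, None, None, None]
300 [None, 1, 1, 14, 2, 1, 1, 1, 136, 131, None, None, None, None]
400 [None, 1, 1, 25, 43, 21, 43, 152, 160, 137, None, None, None, None]
500 [None, 1, 45, 44, 81, 24, 101, 174, 183, None, None, None, None, None]
600 [None, 1, 49, 47, 25, 25, 1, 185, 191, None, None, None, None, None]
700 [None, 1, 65, 64, 192, 98, 127, 172, 189, None, None, None, None, None]
800 [None, 48, 65, 178, 2, 18, 128, 129, 158, None, None, None, None, None]
[379.86632156 288.29897345 120.00107987] [699.96987196 411.
[... 362 characters left out ...]
 -890, -890, -890]
100 [-891, -891, -891, 2, 13, 13, 2, -889, -890, -890, -890, -890, -891, -890]
200 [-892, -886, -135, -135, -135, -134, -134, -889, -136, -135, -135, -135, -890, -892]
300 [None, 3, 3, 23, 3, 3, 3, 3, 137, 131, 4, None, None, None]
400 [None, 3, 3, 25, 44, 22, 44, 152, 163, 166, None, None, None, None]
500 [None, 3, 45, 44, 81, 25, 102, 175, 190, 196, None, None, None, None]
600 [None, 3, 48, 47, 25, 26, 3, 186, 201, 207, None, None, None, None]
700 [None, 3, 67, 66, 203, 86, 129, 181, 210, 216, None, None, None, None]
800 [None, 47, 67, 66, 129, 19, 129, 153, 162, 165, 157, None, None, None]
[380.85550755 287.17345011 120.00362802] [699.99859764 479.1689639  208.49698228]
```

View pics/crop.png

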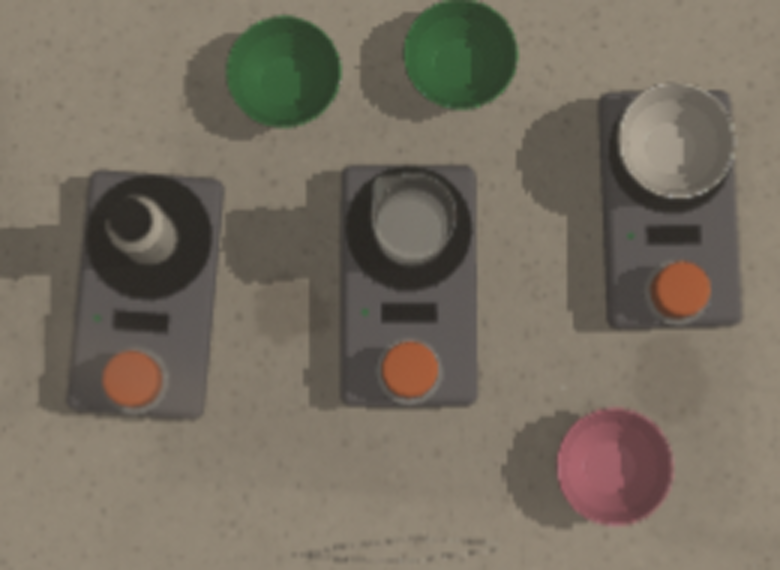

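The crop confirms the keys: bottle at (133,379), beaker at (410,370), dish at (681,290). Both views agree to about 2 mm, with tops at 43–44 mm and a radius of 17 mm. World targets are bottle (464.5,125), dish (521,-204) and beaker (471,-40). At the present height the fingertips (231 mm) clear the black instrument.

```bash
python3 -m inch '[[0,0,0,-0.4,-0.35,0,1],[0,0,0,-0.9,-0.82,0,1],[0,0,0,-0.9,-0.82,0,1],[0,0,0,-0.9,-0.82,0,1],[0,0,0,-0.9,-0.82,0,1],[0,0,0,-0.9,-0.82,0,1],[0,0,0,-0.9,-0.82,0,1],[0,0,0,-0.9,-0.82,0,1]]'
python3 -m inch '[[0,0,0,-0.9,-0.82,0,1],[0,0,0,-0.9,-0.82,0,1],[0,0,0,-0.9,-0.82,0,1],[0,0,0,-0.9,-0.82,0,1],[0,0,0,-0.9,-0.82,0,1],[0,0,0,-0.9,-0.82,0,1],[0,0,0,-0.9,-0.82,0,1],[0,0,0,0,0,0,1]]'
cat >> h.py <<'E'
from scipy.spatial.transform import Rotation as Ro
def delta(x,y,tip):
    s=r.sense(); R=Ro.from_euler('xyz',s["tcp_rot"]).as_matrix()
    tgt=np.array([x,y,tip])-R@[0,0,22]
    print('t',s['clock'],'pos',s['eef_pos'].round(1),'rot',s['tcp_rot'].round(3),'open',s['opening'],'F',s['contact_force'].round(1),'units',(R.T@(tgt-s['eef_pos'])/25).round(3))
E
python3 -c "
from h import *
delta(464.5,125.3,70)"
```

```text
clock: 0.92
eef_pos: [287.6, 409.2, 253.3]
tcp_rot: [-3.141, 0.0, 2.873]
contact_force: [0.4, -0.1, 0.0]
opening: 0.003
grasp_force: 0.0
clock: 1.58
eef_pos: [402.5, 227.0, 253.4]
tcp_rot: [-3.14, 0.001, 2.87]
contact_force: [-0.1, -0.4, 0.3]
opening: -0.003
grasp_force: 0.0
t 1.5833 pos [402.5 227.  253.4] rot [-3.14e+00  1.00e-03  2.87e+00] open -0.00312132741359081 F [-0.1 -0.4  0.3] units [-3.47  -3.245  6.464]
```

```bash
python3 -m inch '[[0,0,0,-0.87,-0.81,0,1],[0,0,0,-0.87,-0.81,0,1],[0,0,0,-0.87,-0.81,0,1],[0,0,0,-0.86,-0.81,0,1],[0,0,0,0,0,1,1],[0,0,0,0,0,1,1],[0,0,0,0,0,1,1],[0,0,0,0,0,1,1]]'
python3 -m inch '[[0,0,0,0,0,1,1],[0,0,0,0,0,0.6,1],[0,0,0,0,0,0,1],[0,0,0,0,0,0,1]]'
python3 - <<'E'
from h import *
delta(464.5,125.3,31)
a=grab_frame("scene")["pixels"][190:390,150:370];b=grab_frame("top")["pixels"][180:340,130:310]
v=np.hstack([cv2.resize(a,(400,364)),cv2.resize(b,(400,364))]); cv2.imwrite("pics/near1.png",v[:,:,::-1])
E
```

```text
clock: 2.25
eef_pos: [462.6, 129.4, 152.5]
tcp_rot: [3.141, 0.001, 2.872]
contact_force: [1.1, 0.7, 0.3]
opening: -0.002
grasp_force: 0.0
clock: 2.58
eef_pos: [462.2, 129.7, 113.0]
tcp_rot: [-3.141, -0.002, 2.873]
contact_force: [0.1, -0.5, -0.5]
opening: -0.002
grasp_force: 0.0
t 2.5833 pos [462.2 129.7 113. ] rot [-3.141e+00 -2.000e-03  2.873e+00] open -0.0016692022512533901 F [ 0.1 -0.5 -0.5] units [-0.142 -0.14   2.4  ]
```

View pics/near1.png

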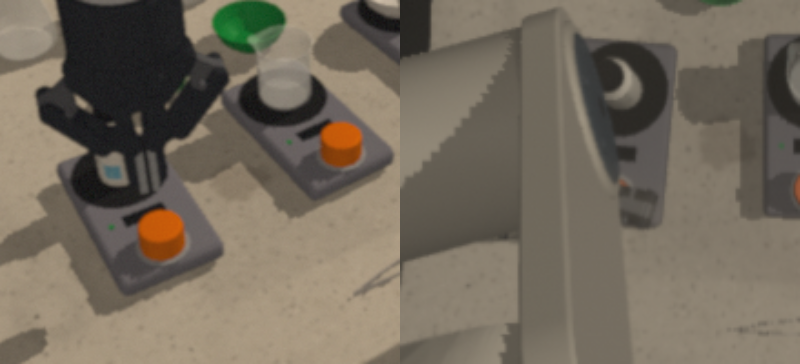

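The left half shows the closed fingertips at crop (150,190), over the bottle key at crop (162,232); the bottle is clear behind. On the right, the arm hides the key from the top camera. I'll check the tip pixel by projection.

```bash
python3 - <<'E'
from h import *
f=grab_frame("scene"); T=np.linalg.inv(np.array(f["cam_to_world"]))
for p in [(462.2,129.7,91),(464.5,125.3,44)]:
    print(cv2.projectPoints(np.array([p],float),cv2.Rodrigues(T[:3,:3])[0],T[:3,3],K(f),np.array(f["dist"],float))[0].ravel())
E
python3 -m inch '[[0,0,0,-0.14,-0.14,0.5,1],[0,0,0,0,0,0.6,1],[0,0,0,0,0,0.5,1],[0,0,0,0,0,0,1],[0,0,0,0,0,0,1]]'
python3 -c "
from h import *
delta(464.5,125.3,31)"
```

```text
[231.41242021 289.70796601]
[237.49971091 312.64211764]
clock: 3.15
eef_pos: [465.6, 125.7, 73.9]
tcp_rot: [3.141, 0.0, 2.873]
contact_force: [0.1, 0.4, 0.5]
opening: -0.004
grasp_force: 0.0
t 3.15 pos [465.6 125.7  73.9] rot [3.141 0.    2.873] open -0.003651449952325773 F [0.1 0.4 0.5] units [ 0.037 -0.028  0.838]
```

```bash
python3 -m inch '[[0,0,0,0,0,0.2,1],[0,0,0,0,0,0.1,1],[0,0,0,0,0,0,1],[0,0,0,0,0,0,1]]'; python3 -m inch '[[0,0,0,0,0,0.1,1],[0,0,0,0,0,0.08,1],[0,0,0,0,0,0,1],[0,0,0,0,0,0,1]]'
```

```text
clock: 3.48
eef_pos: [465.5, 125.8, 66.1]
tcp_rot: [3.141, 0.0, 2.873]
contact_force: [-0.0, 0.3, -0.3]
opening: -0.003
grasp_force: 0.0
clock: 3.82
eef_pos: [465.7, 125.8, 61.3]
tcp_rot: [3.141, 0.0, 2.873]
contact_force: [-0.1, 0.6, 1.4]
opening: 0.003
grasp_force: 0.9
```

```bash
python3 -m inch '[[0,0,0,0,0,0.12,1],[0,0,0,0,0,0.12,1],[0,0,0,0,0,0.1,1],[0,0,0,0,0,0,1],[0,0,0,0,0,0,1]]'
```

```text
clock: 4.23
eef_pos: [465.7, 125.8, 52.7]
tcp_rot: [3.141, 0.0, 2.873]
contact_force: [2.3, 0.9, 4.9]
opening: 0.001
grasp_force: 1.9
```

```bash
python3 -m inch '[[0,0,0,0,0,0.06,1],[0,0,0,0,0,0,1],[0,0,0,0,0,0,1]]'; python3 -m inch '[[0,0,0,0,0,-0.5,1],[0,0,0,0,0,-1,1],[0,0,0,0,0,-1,1],[0,0,0,0,0,-1,1],[0,0,0,0,0,-1,1],[0,0,0,0,0,-0.5,1],[0,0,0,0,0,0,1]]'
python3 -c "
from h import *
delta(521,-204,130)
for k in keys(grab_frame('scene')): print(k)"
```

```text
clock: 4.48
eef_pos: [465.6, 125.8, 51.4]
tcp_rot: [3.141, 0.001, 2.873]
contact_force: [1.6, 0.2, 5.2]
opening: -0.002
grasp_force: 2.7
clock: 5.07
eef_pos: [466.3, 125.9, 178.7]
tcp_rot: [3.14, 0.003, 2.873]
contact_force: [0.3, 0.4, 0.6]
opening: -0.0
grasp_force: 0.0
t 5.0667 pos [466.3 125.9 178.7] rot [3.140e+00 3.000e-03 2.873e+00] open -0.0002877301442058246 F [0.3 0.4 0.6] units [ -5.609 -12.146   1.063]
(array([120.7, 206.2]), 763.9, 181.7, 8.8, np.float64(50.2))
(array([401.9, 213.9]), 520.1, -204.9, 18.0, np.float64(42.9))
(array([337.1, 268.8]), 471.1, -39.3, 18.3, np.float64(42.9))
```

```bash
python3 -m inch '[[0,0,0,-0.4,-0.87,0,1],[0,0,0,-0.4,-0.87,0,1],[0,0,0,-0.4,-0.87,0,1],[0,0,0,-0.4,-0.87,0,1],[0,0,0,-0.4,-0.87,0,1],[0,0,0,-0.4,-0.87,0,1],[0,0,0,-0.4,-0.87,0,1],[0,0,0,-0.4,-0.87,0,1]]'; python3 -m inch '[[0,0,0,-0.4,-0.87,0,1],[0,0,0,-0.4,-0.87,0,1],[0,0,0,-0.4,-0.87,0,1],[0,0,0,-0.4,-0.87,0,1],[0,0,0,-0.4,-0.87,0,1],[0,0,0,-0.4,-0.83,0,1],[0,0,0,0,0,0,1],[0,0,0,0,0,0,1]]'
python3 - <<'E'
from h import *
delta(521,-204,55)
f=grab_frame('top'); P=cloud(f); h=cv2.cvtColor(f["pixels"],cv2.COLOR_RGB2HSV); m=cv2.inRange(h,(3,130,100),(22,255,255))>0
g=grab_frame('scene'); Q=cloud(g); h=cv2.cvtColor(g["pixels"],cv2.COLOR_RGB2HSV); n=cv2.inRange(h,(3,130,100),(22,255,255))>0
for C,M in((P,m),(Q,n)):
  for x,y in((464.5,125.3),(471,-40),(521,-204)):
    s=C[M&(np.hypot(C[...,0]-x,C[...,1]-y)<14)]; print(len(s),np.percentile(s[:,2],[50,90]).round(1) if len(s) else '')
E
```

```text
clock: 5.78
eef_pos: [495.0, -64.4, 174.5]
tcp_rot: [-3.141, -0.003, 2.873]
contact_force: [0.7, 0.6, -0.2]
opening: -0.001
grasp_force: 0.0
clock: 6.45
eef_pos: [518.6, -204.6, 174.4]
tcp_rot: [3.141, -0.003, 2.871]
contact_force: [0.4, 0.0, 0.1]
opening: 0.001
grasp_force: 0.0
t 6.45 pos [ 518.6 -204.6  174.4] rot [ 3.141e+00 -3.000e-03  2.871e+00] open 0.0008149434833071144 F [0.4 0.  0.1] units [-0.1    0.045  3.898]
62 [33.8 36.1]
194 [43.9 45.9]
182 [43.8 45.7]
249 [33.3 34.4]
191 [43.4 44.4]
0
```

The bottle key's top now reads about 33.5 mm, so it is fully in. Next is the dish key.

```bash
python3 -m inch '[[0,0,0,-0.1,0.05,0.9,1],[0,0,0,0,0,1,1],[0,0,0,0,0,1,1],[0,0,0,0,0,0.7,1],[0,0,0,0,0,0.3,1],[0,0,0,0,0,0,1],[0,0,0,0,0,0,1]]'
python3 -c "
from h import *
delta(521,-204,30)"
```

```text
clock: 7.13
eef_pos: [522.4, -202.9, 78.9]
tcp_rot: [3.141, -0.001, 2.874]
contact_force: [0.7, -0.5, -0.2]
opening: 0.002
grasp_force: 0.0
t 7.1333 pos [ 522.4 -202.9   78.9] rot [ 3.141e+00 -1.000e-03  2.874e+00] open 0.0023549068706140604 F [ 0.7 -0.5 -0.2] units [ 0.043 -0.057  1.077]
```

```bash
python3 -m inch '[[0,0,0,0.04,-0.06,0.25,1],[0,0,0,0,0,0.25,1],[0,0,0,0,0,0.2,1],[0,0,0,0,0,0.12,1],[0,0,0,0,0,0.12,1],[0,0,0,0,0,0.1,1],[0,0,0,0,0,0,1],[0,0,0,0,0,0,1]]'
```

```text
clock: 7.8
eef_pos: [521.6, -205.0, 53.0]
tcp_rot: [-3.141, 0.001, 2.873]
contact_force: [1.7, -0.6, 3.7]
opening: -0.001
grasp_force: 1.7
```

```bash
python3 -m inch '[[0,0,0,0,0,0.06,1],[0,0,0,0,0,0,1],[0,0,0,0,0,0,1]]'; python3 -m inch '[[0,0,0,0,0,-0.5,1],[0,0,0,0,0,-1,1],[0,0,0,0,0,-1,1],[0,0,0,0,0,-1,1],[0,0,0,0,0,-1,1],[0,0,0,0,0,-0.5,1],[0,0,0,0,0,0,1],[0,0,0,0,0,0,1]]'
python3 -c "
from h import *
delta(471,-40,55)"
```

```text
clock: 8.05
eef_pos: [521.6, -205.0, 51.6]
tcp_rot: [-3.141, 0.001, 2.873]
contact_force: [2.4, -1.5, 4.7]
opening: 0.003
grasp_force: 2.6
clock: 8.72
eef_pos: [520.6, -204.6, 176.8]
tcp_rot: [-3.142, 0.0, 2.873]
contact_force: [0.0, 0.6, -0.2]
opening: 0.002
grasp_force: 0.0
t 8.7167 pos [ 520.6 -204.6  176.8] rot [-3.142  0.     2.873] open 0.00210109994940064 F [ 0.   0.6 -0.2] units [3.664 5.819 3.993]
```

```bash
python3 -m inch '[[0,0,0,0.52,0.83,0,1],[0,0,0,0.52,0.83,0,1],[0,0,0,0.52,0.83,0,1],[0,0,0,0.52,0.83,0,1],[0,0,0,0.52,0.83,0,1],[0,0,0,0.52,0.83,0,1],[0,0,0,0.54,0.84,0,1],[0,0,0,0,0,0,1]]'; python3 -m inch '[[0,0,0,0,0,0,1]]'
cat > chk.py <<'E'
from h import *
for n in('top','scene'):
  f=grab_frame(n); C=cloud(f); h=cv2.cvtColor(f["pixels"],cv2.COLOR_RGB2HSV); M=cv2.inRange(h,(3,130,60),(22,255,255))>0
  for x,y in((464.5,125.3),(471,-40),(521,-204)):
    s=C[M&(np.hypot(C[...,0]-x,C[...,1]-y)<14)]; print(n,len(s),np.percentile(s[:,2],[50,90]).round(1) if len(s) else '')
E
python3 chk.py; python3 -c "
from h import *
delta(471,-40,55)"
```

```text
clock: 9.38
eef_pos: [468.3, -37.2, 174.6]
tcp_rot: [3.142, -0.005, 2.874]
contact_force: [-0.8, -0.7, -0.4]
opening: -0.0
grasp_force: 0.0
clock: 9.47
eef_pos: [470.0, -39.2, 175.1]
tcp_rot: [-3.141, -0.003, 2.875]
contact_force: [0.4, 0.0, -0.3]
opening: 0.0
grasp_force: 0.0
top 66 [33.5 35.9]
top 0 
top 46 [33.5 36. ]
scene 251 [33.3 34.3]
scene 196 [43.3 44.5]
scene 0 
t 9.5667 pos [471.1 -40.4 175.6] rot [-3.141e+00 -1.000e-03  2.873e+00] open -0.0012056143456593122 F [ 0.1  0.6 -0.2] units [0.004 0.017 3.944]
```

The dish key is in too (33.5 mm), and the beaker key is still out. I'll press the beaker key.

```bash
python3 -m inch '[[0,0,0,0,0,0.9,1],[0,0,0,0,0,1,1],[0,0,0,0,0,1,1],[0,0,0,0,0,0.7,1],[0,0,0,0,0,0.3,1],[0,0,0,0,0,0,1],[0,0,0,0,0,0,1]]'
python3 -c "
from h import *
delta(471,-40,30)"
```

```text
clock: 10.15
eef_pos: [471.6, -40.7, 78.8]
tcp_rot: [-3.141, -0.001, 2.872]
contact_force: [-1.1, 0.1, -0.2]
opening: -0.002
grasp_force: 0.0
t 10.15 pos [471.6 -40.7  78.8] rot [-3.141e+00 -1.000e-03  2.872e+00] open -0.0020224762125465273 F [-1.1  0.1 -0.2] units [0.031 0.02  1.072]
```

```bash
python3 -m inch '[[0,0,0,0,0,0.25,1],[0,0,0,0,0,0.25,1],[0,0,0,0,0,0.2,1],[0,0,0,0,0,0.12,1],[0,0,0,0,0,0.12,1],[0,0,0,0,0,0.1,1],[0,0,0,0,0,0,1],[0,0,0,0,0,0,1]]'; python3 -m inch '[[0,0,0,0,0,0.06,1],[0,0,0,0,0,0,1],[0,0,0,0,0,0,1]]'
```

```text
clock: 10.82
eef_pos: [472.1, -40.2, 53.0]
tcp_rot: [3.141, 0.001, 2.873]
contact_force: [1.1, -1.0, 4.1]
opening: 0.004
grasp_force: 1.8
clock: 11.07
eef_pos: [472.1, -40.2, 51.6]
tcp_rot: [3.141, 0.001, 2.873]
contact_force: [2.4, -0.7, 5.4]
opening: -0.003
grasp_force: 2.6
```

```bash
python3 -m inch '[[0,0,0,0,0,-0.5,1],[0,0,0,0,0,-1,1],[0,0,0,0,0,-1,1],[0,0,0,0,0,-1,1],[0,0,0,0,0,-1,1],[0,0,0,0,0,-1,1],[0,0,0,0,0,-0.5,1],[0,0,0,0,0,0,1]]';python3 -m inch '[[0,0,0,0,0,0,1],[0,0,0,0,0,0,1]]'; python3 chk.py; python3 -c "
from h import *
f=grab_frame('scene'); cv2.imwrite('pics/end.png',f['pixels'][:,:,::-1])"
```

```text
clock: 11.73
eef_pos: [472.1, -40.1, 203.5]
tcp_rot: [3.141, 0.003, 2.873]
contact_force: [1.1, -0.1, -0.3]
opening: -0.003
grasp_force: 0.0
clock: 11.9
eef_pos: [470.3, -40.0, 200.0]
tcp_rot: [-3.141, -0.002, 2.873]
contact_force: [0.6, 0.8, 0.3]
opening: 0.001
grasp_force: 0.0
top 107 [34.  36.1]
top 0 
top 0 
scene 252 [33.  34.2]
scene 189 [33.3 34.5]
scene 2 [33.3 34.4]
```

View pics/end.png

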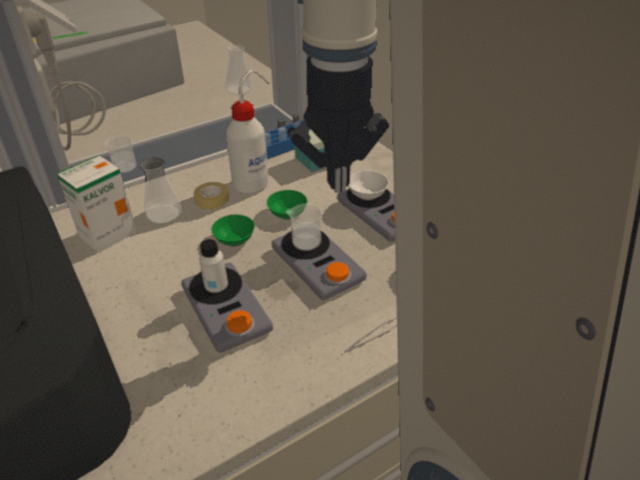

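All three keys read about 33.5 mm. The bottle (213,265), beaker (305,228), dish (368,186) and tweezers (378,332) are in their original pixels, and the tool is clear of everything.

```bash
python3 -c "
from rig import r
print(r.sign_off())"
```

```text
the job is handed in; nothing more can be done
None
```

I started the three timers in order (bottle, dish, beaker) with light pushes of about 6 N or less. All three keys went fully in, the vessels and tweezers looked unmoved in the last picture, and I handed the job in at about 12 s.

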